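Unhook the board carrier and rack it

ROBOT

A 7-joint arm with a two-finger parallel gripper is mounted at the origin on the work surface. World frame = base frame: x ahead of the robot, y to its left, z up, the work surface at z = 0. Lengths are in m, angles in rad, forces in N, time in s.
With the tool pointing down it reaches from about 0.4 to 0.85 m from the base axis. Payload 10.4 kg.
Tool frame: the origin (TCP) lies between the finger pads; the fingertips stand 14 mm ahead of it and the grasp point (between the pads) lies 5 mm behind it; z points along the fingers, y is the direction in which the jaws open and shut (so a half turn about z gives the same grasp; the last joint's range is limited). The gripper opens to 87 mm and grips with 3 to 60 N. Pads are 19 mm wide; open, the fingers measure 117 mm over their backs; the gripper's body (75 mm by 190 mm) begins 51 mm behind the grasp point.
Start: joints at [-1.331, 0.332, -0.065, 1.46, 0.022, 1.35, -0.088], TCP at [0.162, 0.604, 0.237] pointing down, gripper open.
Joint ranges: [-2.6, 2.6], [-0.5, 2.12], [-1.47, 1.34], [0.16, 2.42], [-1.27, 4.41], [0.06, 2.06], [-2.6, 2.6]. Speed limits (rad/s): [2.22, 2.22, 2.79, 2.79, 3.14, 3.14, 3.14].

INTERFACE

Orientations are given as a unit quaternion [x, y, z, w].
In Python, from bench import readout, camera, calibration, order gives the robot as it stands.
- The arm moves only by the tool apply_moves, never from a script. Its argument "deltas" is a list of rows, each an object with "translation": the shift along the world's x, y, z in m, a list of three; "turn": the turn, a rotation vector about the world's x, y, z in rad, a list of three; "hand": the finger opening in m, from 0 to 0.087. A call has 1 to 5 rows; each row shifts and turns the pose as measured when the row begins; what a row does not reach is not made up. A row lasts 1/10 s, in which the tool goes at most 50 mm and 8.59 degrees, less where a joint would pass 70% of its speed; a pose out of reach is approached as far as the arm can. A call with a gripper value outside its range is refused whole. The fingers move at their own pace and stop on an object; "newtons" is the grip in N (left out, the last holds). Time passes only in rows, so rows that do not move let the fingers close. It gives the time, the measured TCP pose, the force and the opening at its end, in the units of the state.
- readout.read_state(): the state, without advancing time (a new reading comes with each control period).
- camera(name): name is "scene" or "top" or "wrist"; returns the picture (420x560x3 uint8, red, green, blue); there is no depth.
- calibration(name): a dict with "fx", "fy", "cx", "cy" (pixels), "extrinsics" (4x4, takes a point from world to camera coordinates). Camera axes: x right, y down, z forward; pixel columns grow to the right and rows downward; lengths in m; the calibration is good to about 2 mm. A picture is of the moment at which its call begins: read the wrist's pose just before it. calibration takes no time and is no camera call; for the wrist camera it gives the pose at the moment of the call.
- order.close_job(): hands the job in, once; it reports no verdict.
The state is a dict: "time": time; "joint_positions": joint angles; "joint_vel": joint speeds; "joint_torque": joint torques, N m; "ee_pos": TCP position; "eef_rot": TCP orientation; "ft_force": force on the tool from outside, world axes, zero at the start; "torque": the same for the moment, N m; "width": finger opening in m.
Only numpy, scipy, OpenCV 4.12 (cv2) and the standard library are available. Lean on these libraries where they do the work, as an engineer would, in place of code of your own. Each camera call takes 0.05 s, during which the arm holds its last target. There are 200 camera calls.

TASK

Take the aluminium board carrier off the barbed hook (raise it, tilt it and back it over the barb tip without forcing it), then stand it upright, fully down, in the empty middle slot of the board rack and let go. Do not drop it, and leave the two modules in the rack, the flask and the solder spool where they are.

Things in the scene. Friction and masses are not known exactly. Their poses are not given: they have to be found in the camera images.
- carrier: Board carrier, an upright aluminium plate of about 160 g. Origin: middle of its bottom edge; z up the plate, y along its width, x its normal. Frame z 0 to 70 mm, 90 wide (y), 8 thick (x); above it a square eye and a grip tab. Hangs by its eye on the hook's arm, 38 to 50 mm from the post, x within 0.1 rad of the arm's direction. Symmetric: either way round in the rack will do.
- carrier_tab (a point): Where to grip the carrier, across its thickness (carrier x): a point 148 mm above its bottom edge, in the middle of the tab's thickness and width. The tab is 30 mm wide (y), 12 mm thick (x), z 112 to 162 mm. Axes as the carrier's.
- carrier_eye (a point): Centre of the carrier's eye, a hole through x, 30 by 30 mm: y -15 to 15, z 70 to 100 mm, between two struts 10 mm wide and 8 thick. A bar (z 100 to 114, 50 wide, 8 thick) closes it above: its underside, z 100, hangs on the arm.
- hook_stand: Fixed steel stand of the barbed hook. Origin on the work surface; z up; x along the hook's arm from post to tip, within 0.35 rad of world +y (the tip points to the robot's left). Base x -82 to 42, 100 wide, 12 mm thick. Post 14 mm square, centred on x -55, up to z 150. Level arm 10 wide, 8 high, top at z 150, from the post to x 22 mm.
- hook_tip (a point): Centre of the hook's tip: x 37, y 0, z 172 mm in the stand's frame, axes as the stand's. From (x 22, z 146) the bar, 10 wide, 8 thick, rises at 60 degrees to this tip (highest z 177, foremost x 42). There the barb, 6 mm high, points back to x 27. The eye cannot pass it with the carrier upright: 30 degrees of tilt, top leaning back over the post, bottom swung out, lets it.
- hook_mid (a point): Middle of the arm's top: x -13, z 150 mm in the stand's frame, axes as the stand's. A way off for the middle of the eye's top edge, as (stand x, height over arm top), mm: (14, 6) upright, (17, 16) upright, (19.5, 19) tilted 20 degrees, (19.5, 23.5) tilted 30, then at 30: (26, 29), (37, 33), (75, 38), (107, 45). Clearance is about 3 mm.
- rack: Fixed grey plastic board rack, 90 mm (x) by 124 mm (y), 50 mm high; origin at the centre of its underside, z up, its x within 0.4 rad of world +y. Three slots run along y, 104 mm long, floors at z 10, open at the top (z 50). The middle slot, at x 0, is 16 mm wide and empty; the outer ones, 11 mm wide at x -30 and +30, each hold a module.
- slot_floor (a point): Centre of the middle slot's floor, 40 mm below the rack's top. Axes as the rack's.
- module_right: Bystander: a circuit module 90 by 70 by 8 mm standing in the rack's slot at x -30; its top is 80 mm above the work surface. Origin: middle of its bottom edge.
- module_left: Bystander: the same kind of module in the slot at x +30.
- flask: Bystander: upright blue flask, 48 mm across, 110 mm high, loose, beyond the work. Origin: centre of its underside.
- spool: Bystander: solder spool standing on its flange, 54 mm across, 40 mm high, loose. Origin: centre of its underside.
Things that resemble listed ones, but are neither listed nor needed, are in the scene too. Several things have the shape of the carrier; the one meant has the colours described above.

How it is judged:
On the way:
1. the carrier is off the hook: its eye well clear of the hook's tip (distance between carrier_eye and hook_tip above 0.09 m), for 0.1 s.
At the end, for the whole second after the job is handed in: The carrier stands released and at rest in the rack's middle slot: its bottom edge within 6 mm of the slot floor, within 10 mm of the slot's centre line across it and 15 mm along it, leaning less than 0.3 rad. Nothing dropped, bystanders in place (x of carrier in the frame of slot_floor between -0.01 and 0.01 m and y of carrier in the frame of slot_floor between -0.015 and 0.015 m and z of carrier in the frame of slot_floor below 0.006 m and angle between carrier's own z axis and vertical below 0.3 rad and linear speed of carrier below 0.02 m/s and contact force between the fingers and carrier below 0.1 N); the robot touches nothing.
It fails at once if a module, the flask or the spool is moved more than 20 mm (distance of any of module_right, module_left, flask, spool from where it was at the start of the episode above 0.02 m).
It fails at once if the carrier is dropped: it falls unheld at more than 0.7 m/s (some 25 mm of fall) (linear speed of carrier above 0.7 m/s and contact force between the fingers and carrier below 0.1 N).
It fails at once if the carrier is forced against the hook with more than 40 N (contact force between carrier and hook_stand above 40 N).
It also fails if it takes over 48 s, if anything falls off the work surface, if the arm or the gripper's body presses on something with over 40 N, if the wrist force passes 120 N, or if a joint passes its speed limit or range.

## Working session

There is one attempt and no reset: what is moved stays moved. The work goes in short steps, Python scripts to look and compute and a tool call to move; the robot and the scene stay as the last step left them, time stands still between calls to the robot, and variables do not carry over. Pictures are saved under pics/ and viewed, about 8 in all and at most 12, crops included, and the job is handed in when it is done.

Besides the shell and the picture viewer there is one more tool, called after "Emit:" in YAML: its name, and indented under it one key for each argument. apply_moves: Moves the arm, as the interface text tells. Its arguments: {"type":"object","properties":{"deltas":{"type":"array","items":{"type":"object","properties":{"translation":{"type":"array","items":{"type":"number"}},"turn":{"type":"array","items":{"type":"number"}},"hand":{"type":"number"}}}},"newtons":{"type":"number"}},"required":["deltas"]}

```bash
mkdir -p pics; python3 - <<'E'
from bench import readout,camera,calibration
import cv2,numpy as np
s=readout.read_state(); print(s['time'],s['ee_pos'],s['eef_rot'],s['width'])
for n in ("scene","top"):
    im=camera(n); np.save(f'pics/{n}0.npy',im); cv2.imwrite(f'pics/{n}0.png',im[:,:,::-1])
    c=calibration(n); np.save(f'pics/{n}_cal.npy',c,allow_pickle=True); E=np.array(c['extrinsics']); print(n,c['fx'],c['cx'],c['cy'],-E[:3,:3].T@E[:3,3],E[2,:3])
E
```

```text
0.0 [0.16224956 0.60317638 0.23575006] [ 1.30989175e-01  9.91383530e-01 -7.26139174e-04 -6.66199438e-05] 0.0867800579964569
scene 399.1075663464292 278.00501070521267 211.2424579364297 [ 1.14907847 -0.15385118  0.8215855 ] [-0.61900614  0.19482793 -0.76083735]
top 460.4024336894846 272.24303319570043 213.2643535590705 [0.46157876 0.02353789 1.03920289] [ 0.16069206 -0.01275666 -0.98692215]
```

View pics/scene0.png

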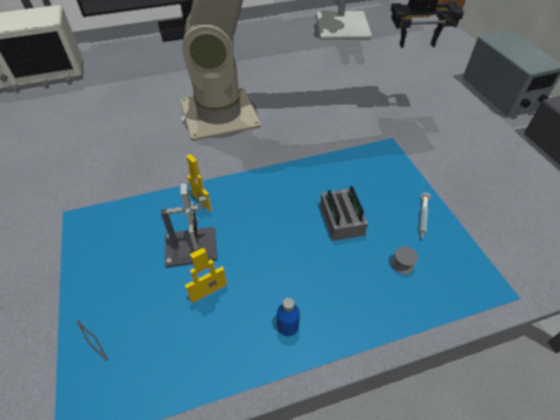

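View pics/top0.png

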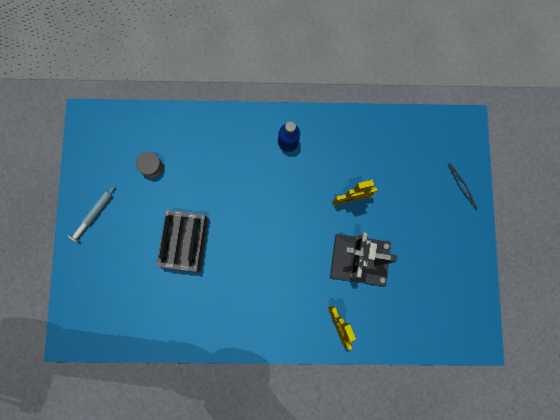

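Both views show the hook stand (scene ~(190,230), top ~(362,260)) and the rack (scene ~(343,213), top ~(183,241)). Three things have the carrier's shape: two yellow ones (top (355,193) and (342,328)) and a grey one on the hook (top (365,255)). The grey one fits "aluminium, hanging on the hook". I'll confirm it in an enlarged crop.

```bash
python3 - <<'E'
import cv2,numpy as np
t=cv2.imread('pics/top0.png');s=cv2.imread('pics/scene0.png')
a=cv2.resize(t[215:305,315:415],(400,360),interpolation=cv2.INTER_CUBIC)
b=cv2.resize(s[175:275,150:250],(400,400),interpolation=cv2.INTER_CUBIC)[:360]
c=cv2.resize(t[200:280,145:225],(400,400)[:2],interpolation=cv2.INTER_CUBIC)[:240] 
r=cv2.resize(t[200:280,145:225],(240,240),interpolation=cv2.INTER_CUBIC)
r2=cv2.resize(s[175:255,305:385],(240,240),interpolation=cv2.INTER_CUBIC)
o=np.zeros((600,800,3),np.uint8);o[:360,:400]=a;o[:360,400:]=b;o[360:,:240]=r;o[360:,400:640]=r2
cv2.imwrite('pics/crop1.png',o)
E
```

```text
(no output)
```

View pics/crop1.png

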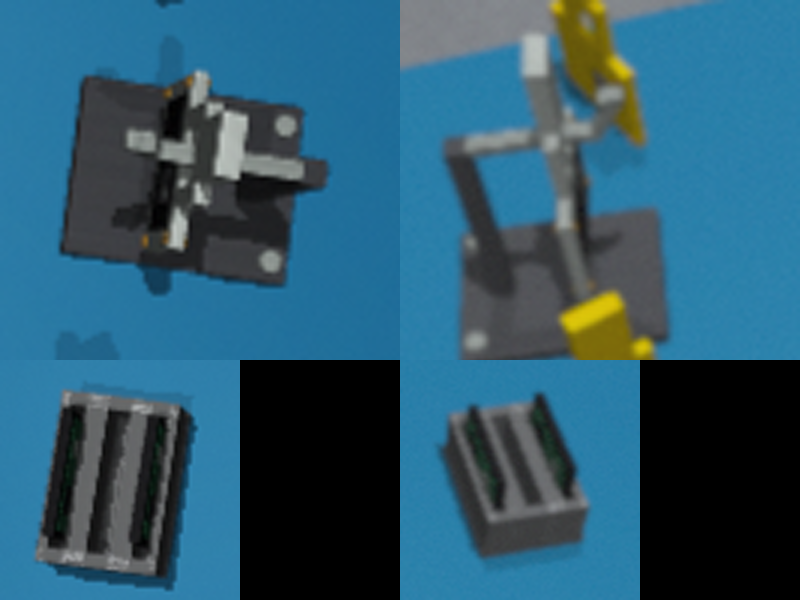

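The hook crop shows a grey plate with its tab at crop (231,144), its eye around the arm, and the tip at (140,140). This is the aluminium carrier; the other two are yellow decoys standing on the mat. Next I cast rays through the base corners, rack top corners and tab top.

```bash
cat > h.py <<'E'
import numpy as np,cv2
def ray(c,px,z):
    E=np.array(c['extrinsics']);R=E[:3,:3];o=-R.T@E[:3,3]
    d=R.T@np.array([(px[0]-c['cx'])/c['fx'],(px[1]-c['cy'])/c['fy'],1.])
    return o+d*(z-o[2])/d[2]
def proj(c,p):
    E=np.array(c['extrinsics']);q=E[:3,:3]@np.asarray(p)+E[:3,3]
    return np.array([c['cx']+c['fx']*q[0]/q[2],c['cy']+c['fy']*q[1]/q[2]])
E
python3 - <<'E'
from h import *
from bench import calibration
c=calibration('top')
def C(pts,s,ox,oy,z): return np.array([ray(c,((x+.5)/s-.5+ox,(y+.5)/s-.5+oy),z) for x,y in pts])
def rep(n,P):
    m=P.mean(0); L=[np.linalg.norm(P[i]-P[(i+1)%4]) for i in range(4)]
    v=(P[0]+P[3]-P[1]-P[2])/2 # towards left in image
    print(n,'centre',m.round(4),'sides',np.round(L,3),'left-dir angle from +y',round(float(np.arctan2(-v[0],v[1])),3)); return m,v/np.linalg.norm(v)
m,v=rep('base',C([(83,77),(302,104),(285,286),(62,253)],4,315,215,.012))
print('stand origin',m+v*.020)
rep('tab',C([(222,110),(247,113),(240,178),(215,177)],4,315,215,.212))
print('tip', C([(140,140)],4,315,215,.177),'post',C([(317,171)],4,315,215,.150))
rep('rack',C([(65,32),(182,45),(158,217),(37,202)],3,145,200,.05))
E
```

```text
base centre [ 0.527  -0.1875  0.012 ] sides [0.124 0.102 0.124 0.099] left-dir angle from +y -0.123
stand origin [ 0.52948981 -0.16761547  0.012     ]
tab centre [ 0.5302 -0.1684  0.212 ] sides [0.011 0.03  0.011 0.03 ] left-dir angle from +y -0.068
tip [[ 0.53468316 -0.13368122  0.177     ]] post [[ 0.52299452 -0.22417137  0.15      ]]
rack centre [0.5603 0.2051 0.05  ] sides [0.085 0.124 0.087 0.123] left-dir angle from +y -0.105
```

Base sides come out at 0.124 × 0.10, rack at 0.087 × 0.124 and tab at 0.011 × 0.030, all matching the given sizes. Stand origin is about (0.530,-0.168) with its x 0.12 rad clockwise of +y. Tab is at about (0.530,-0.168) and rack at (0.560,0.205). I'll move over now, at a safe height.

Emit:
apply_moves:
  deltas:
    - {"translation": [0.02,-0.02,0.04],"turn": [0,0,0.03],"hand": 0.05}
    - {"translation": [0.03,-0.03,0.025],"turn": [0,0,0.03],"hand": 0.05}
    - {"translation": [0.032,-0.036,0.015],"turn": [0,0,0.03],"hand": 0.05}
    - {"translation": [0.032,-0.038,0.01],"turn": [0,0,0.03],"hand": 0.05}
    - {"translation": [0.032,-0.038,0],"turn": [0,0,0.03],"hand": 0.05}

```text
time: 0.6
ee_pos: [0.3034, 0.44, 0.3244]
eef_rot: [0.047, 0.999, -0.004, -0.001]
ft_force: [1.6, 1.1, -0.3]
width: 0.0554
```

Emit:
apply_moves:
  deltas:
    - {"translation": [0.03,-0.04,0],"turn": [0,0,0.02],"hand": 0.05}
    - {"translation": [0.03,-0.04,0],"turn": [0,0,0],"hand": 0.05}
    - {"translation": [0.025,-0.043,0],"turn": [0,0,0],"hand": 0.05}
    - {"translation": [0.02,-0.045,0],"turn": [0,0,0],"hand": 0.05}
    - {"translation": [0.02,-0.045,0],"turn": [0,0,0],"hand": 0.05}

```text
time: 1.1
ee_pos: [0.4285, 0.2245, 0.3235]
eef_rot: [0.036, 0.999, -0.004, -0.002]
ft_force: [0.6, 0.1, -0.2]
width: 0.05
```

Emit:
apply_moves:
  deltas:
    - {"translation": [0.02,-0.045,0],"turn": [0,0,0],"hand": 0.05}
    - {"translation": [0.015,-0.045,0],"turn": [0,0,0],"hand": 0.05}
    - {"translation": [0.015,-0.045,0],"turn": [0,0,0],"hand": 0.05}
    - {"translation": [0.01,-0.045,0],"turn": [0,0,0],"hand": 0.05}
    - {"translation": [0.01,-0.045,0],"turn": [0,0,0],"hand": 0.05}

```text
time: 1.6
ee_pos: [0.499, -0.0098, 0.3226]
eef_rot: [0.037, 0.999, -0.004, -0.002]
ft_force: [0.9, 0.8, -0.1]
width: 0.0502
```

Emit:
apply_moves:
  deltas:
    - {"translation": [0.01,-0.045,0],"turn": [0,0,0],"hand": 0.05}
    - {"translation": [0.01,-0.045,0],"turn": [0,0,0],"hand": 0.05}
    - {"translation": [0.01,-0.04,0],"turn": [0,0,0],"hand": 0.05}
    - {"translation": [0,-0.02,0],"turn": [0,0,0],"hand": 0.05}
    - {"translation": [0,0,0],"turn": [0,0,0],"hand": 0.05}

```text
time: 2.1
ee_pos: [0.5274, -0.1737, 0.3218]
eef_rot: [0.041, 0.999, -0.005, -0.003]
ft_force: [-1.0, 0.6, -0.5]
width: 0.0501
```

```bash
python3 - <<'E'
from bench import readout,camera,calibration
from h import *
s=readout.read_state(); c=calibration('wrist'); im=camera('wrist')
np.save('pics/w1c.npy',c,allow_pickle=True); cv2.imwrite('pics/w1.png',im[:,:,::-1])
E=np.array(c['extrinsics']); print(s['time'],s['ee_pos'],s['eef_rot'],s['ft_force'],c['fx'],-E[:3,:3].T@E[:3,3],E[2,:3])
for n,p in dict(tab=(.530,-.168,.212),tip=(.5345,-.131,.177),post=(.523,-.223,.15)).items(): print(n,proj(c,p).round(1))
E
```

```text
2.1 [ 0.5274001  -0.1736738   0.32183906] [ 0.04121468  0.99913376 -0.0050512  -0.00275162] [-0.96752671  0.55971591 -0.49768732] 324.20839434633825 [ 0.44448633 -0.16549067  0.47015598] [ 0.29682283 -0.03492478 -0.9542937 ]
tab [289.8 213.7]
tip [328.8 203.5]
post [234.6 192.2]
```

View pics/w1.png

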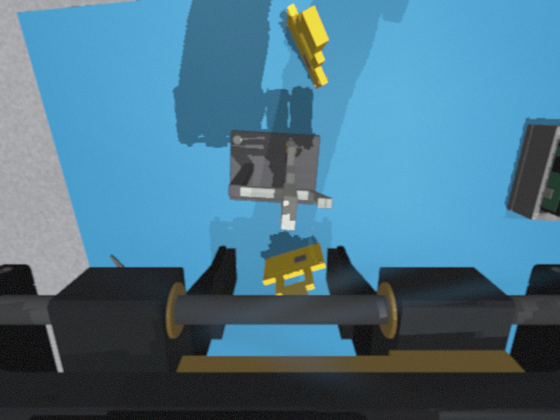

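The wrist view shows the tab at about (289,215), the tip at (324,203) and the post at the left end of the arm, near (245,192), close to the predictions. I'll enlarge this area for exact edges.

```bash
python3 - <<'E'
import cv2
im=cv2.imread('pics/w1.png')
cv2.imwrite('pics/w1c.png',cv2.resize(im[170:240,230:340],(770,490),interpolation=cv2.INTER_CUBIC))
E
```

```text
(no output)
```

View pics/w1c.png

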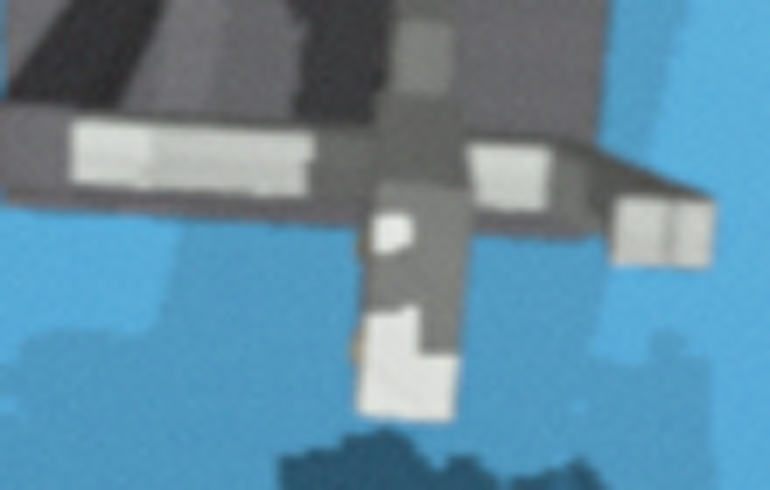

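```bash
python3 - <<'E'
from h import *
c=np.load('pics/w1c.npy',allow_pickle=True).item()
def P(pts,z): return np.array([ray(c,((x+.5)/7-.5+230,(y+.5)/7-.5+170),z) for x,y in pts])
def ang(v): return round(float(np.arctan2(v[0],v[1])),3)
t=P([(378,185),(472,190),(456,421),(357,413)],.212)
print('tab',t.mean(0).round(4),[round(float(np.linalg.norm(t[i]-t[(i+1)%4])),4) for i in range(4)],'yaw cw',ang(t[1]+t[2]-t[0]-t[3]), 'from long', ang([(t[0]-t[3])[1]+(t[1]-t[2])[1],-(t[0]-t[3])[0]-(t[1]-t[2])[0]]))
a=P([(72,118),(70,182),(553,147),(550,210)],.15)
v=(a[2]+a[3]-a[0]-a[1])/2; print('arm post-end',(a[0]+a[1])/2,'bend',(a[2]+a[3])/2,'len',np.linalg.norm(v),'cw',ang(v))
u=v/np.linalg.norm(v)
tp=P([(612,195),(715,200),(712,268),(612,265)],.176); print('tip',tp.mean(0),np.linalg.norm(tp[1]-tp[0]))
o=(a[0]+a[1])/2+u*.062; n=np.array([-u[1],u[0],0]); print('origin',o,'tip frame',(tp.mean(0)-o)@u,(tp.mean(0)-o)@n,'tab frame',(t.mean(0)-o)@u,(t.mean(0)-o)@n)
E
```

```text
tab [ 0.5294 -0.1687  0.212 ] [0.0111, 0.0292, 0.0121, 0.0288] yaw cw 0.151 from long 0.153
arm post-end [ 0.52221488 -0.2176698   0.15      ] bend [ 0.53212379 -0.1482494   0.15      ] len 0.07012401466663984 cw 0.142
tip [ 0.53367191 -0.13513913  0.176     ] 0.013851616410102496
origin [ 0.53097582 -0.1562919   0.15      ] tip frame 0.021321492970323302 0.0003199746828547583 tab frame -0.01250383491195668 -0.00014980121358986427
```

With the white arm starting at the post's front face (-48), the arm length is 70.1 mm (70 expected) and the tip x is 35 (34.5 expected). Stand origin is about (0.529,-0.170), heading 0.14 rad. The tab is at stand x≈+1, i.e. 49 mm from the post face, which agrees with both views. Descending to the tab.

Emit:
apply_moves:
  deltas:
    - {"translation": [0.002,0.005,-0.01],"turn": [0.01,-0.006,-0.03],"hand": 0.034}
    - {"translation": [0,0,-0.03],"turn": [0,0,-0.03],"hand": 0.034}
    - {"translation": [0,0,-0.03],"turn": [0,0,0],"hand": 0.034}
    - {"translation": [0,0,-0.015],"turn": [0,0,0],"hand": 0.034}
    - {"translation": [0,0,0],"turn": [0,0,0],"hand": 0.034}

```text
time: 2.65
ee_pos: [0.5304, -0.159, 0.2336]
eef_rot: [0.067, 0.998, 0.002, 0.0]
ft_force: [-0.0, 0.4, 0.9]
width: 0.0344
```

Emit:
apply_moves:
  deltas:
    - {"translation": [-0.001,-0.009,0],"turn": [-0.004,0,0],"hand": 0.034}
    - {"translation": [0,0,0],"turn": [0,0,0],"hand": 0.034}

```text
time: 2.85
ee_pos: [0.5298, -0.1667, 0.2346]
eef_rot: [0.066, 0.998, 0.001, 0.0]
ft_force: [0.4, -1.0, 0.8]
width: 0.0342
```

Emit:
apply_moves:
  deltas:
    - {"translation": [0,-0.001,-0.012],"turn": [0,0,0],"hand": 0.034}
    - {"translation": [0,-0.001,-0.012],"turn": [0,0,0],"hand": 0.034}
    - {"translation": [0,0,-0.012],"turn": [0,0,0],"hand": 0.034}
    - {"translation": [0,0,0],"turn": [0,0,0],"hand": 0.034}

```text
time: 3.25
ee_pos: [0.5306, -0.1688, 0.1972]
eef_rot: [0.066, 0.998, 0.001, 0.002]
ft_force: [0.2, 0.6, 0.7]
width: 0.034
```

Now I'm in position: TCP at (0.5306,-0.1688,0.1972). Closing gently first so the carrier centres, then firming up the grip.

Emit:
apply_moves:
  deltas:
    - {"translation": [0,0,0],"turn": [0,0,0],"hand": 0.014}
    - {"translation": [0,0,0],"turn": [0,0,0],"hand": 0.008}
    - {"translation": [0,0,0],"turn": [0,0,0],"hand": 0.004}
    - {"translation": [0,0,0],"turn": [0,0,0],"hand": 0.0}
    - {"translation": [0,0,0],"turn": [0,0,0],"hand": 0.0}
  newtons: 25

```text
time: 3.75
ee_pos: [0.5308, -0.1689, 0.1974]
eef_rot: [0.066, 0.998, 0.001, 0.002]
ft_force: [-0.2, -0.7, -3.1]
width: 0.0115
```

```bash
python3 - <<'E'
from bench import readout
s=readout.read_state(); print(s['time'],s['ee_pos'],s['eef_rot'],s['ft_force'],s['torque'],s['width'])
E
```

```text
3.75 [ 0.53076248 -0.16888688  0.19743834] [6.59850050e-02 9.97818745e-01 6.21336078e-04 1.82894894e-03] [-0.17088116 -0.65260627 -3.08842457] [ 0.01638067 -0.00994317  0.05300024] 0.011491600630532398
```

Grip is on: width 11.5 mm, tab 12. Next is the hook path: rise 6 mm, then forward to (14, 6).

Emit:
apply_moves:
  deltas:
    - {"translation": [0,0,0.003],"turn": [0,0,0],"hand": 0.0}
    - {"translation": [0,0,0.003],"turn": [0,0,0],"hand": 0.0}
    - {"translation": [0,0,0],"turn": [0,0,0],"hand": 0.0}
  newtons: 40

```text
time: 4.05
ee_pos: [0.5307, -0.1689, 0.204]
eef_rot: [0.066, 0.998, 0.001, 0.002]
ft_force: [0.5, 0.4, -1.4]
width: 0.0119
```

Emit:
apply_moves:
  deltas:
    - {"translation": [0.0006,0.0045,0],"turn": [0,0,0],"hand": 0.0}
    - {"translation": [0.0006,0.0045,0],"turn": [0,0,0],"hand": 0.0}
    - {"translation": [0.0005,0.003,0],"turn": [0,0,0],"hand": 0.0}
    - {"translation": [0,0,0],"turn": [0,0,0],"hand": 0.0}

```text
time: 4.45
ee_pos: [0.5326, -0.1554, 0.204]
eef_rot: [0.066, 0.998, 0.001, 0.002]
ft_force: [1.2, 0.5, -1.8]
width: 0.0116
```

Accurate to under a millimetre. Now to (17, 16) upright.

Emit:
apply_moves:
  deltas:
    - {"translation": [0.0002,0.0015,0.005],"turn": [0,0,0],"hand": 0.0}
    - {"translation": [0.0001,0.0013,0.004],"turn": [0,0,0],"hand": 0.0}
    - {"translation": [0,0,0],"turn": [0,0,0],"hand": 0.0}

```text
time: 4.75
ee_pos: [0.5329, -0.1522, 0.2138]
eef_rot: [0.066, 0.998, 0.001, 0.002]
ft_force: [0.2, -0.0, -0.8]
width: 0.0115
```

Emit:
apply_moves:
  deltas:
    - {"translation": [-0.0005,-0.0038,0.0003],"turn": [0.0865,-0.0118,0],"hand": 0.0}
    - {"translation": [-0.0005,-0.0035,0.0002],"turn": [0.0865,-0.0118,0],"hand": 0.0}
    - {"translation": [0,0,0],"turn": [0,0,0],"hand": 0.0}

```text
time: 5.05
ee_pos: [0.5327, -0.1586, 0.215]
eef_rot: [0.064, 0.994, 0.09, 0.009]
ft_force: [-1.4, -0.7, -1.1]
width: 0.0119
```

```bash
cat > st.py <<'E'
from bench import readout
import numpy as np
from scipy.spatial.transform import Rotation as R
s=readout.read_state(); p=np.array(s['ee_pos']); M=R.from_quat(s['eef_rot']).as_matrix()
h=.135; u=np.array([np.sin(h),np.cos(h),0]); n=np.array([-u[1],u[0],0])
zc=-M[:,2]; E=p-.0474*zc
b=np.array([.5307,-.1688,.150]); 
print('t',s['time'],'E x,lat,h mm',((E-b)@u*1e3+.7).round(1),((E-b)@n*1e3).round(1),((E-b)[2]*1e3).round(1),'tilt deg',np.degrees(np.arcsin(-zc@u)).round(1),'side',np.degrees(np.arcsin(zc@n)).round(1),'TCP',p.round(4),'F',np.round(s['ft_force'],1),'w',s['width'])
y=M[:,1]; print('jaw yaw cw',np.arctan2(y[0],y[1]).round(3))
E
python3 st.py
```

```text
t 5.05 E x,lat,h mm 19.6 -0.8 18.4 tilt deg 10.4 side 0.3 TCP [ 0.5327 -0.1586  0.215 ] F [-1.4 -0.7 -1.1] w 0.011938124168415273
jaw yaw cw 0.128
```

Emit:
apply_moves:
  deltas:
    - {"translation": [-0.0006,-0.0043,-0.0008],"turn": [0.085,-0.0118,0],"hand": 0.0}
    - {"translation": [-0.0005,-0.0034,-0.0006],"turn": [0.085,-0.0118,0],"hand": 0.0}
    - {"translation": [0,0,0],"turn": [0,0,0],"hand": 0.0}

```text
time: 5.35
ee_pos: [0.5319, -0.1653, 0.2133]
eef_rot: [0.063, 0.983, 0.174, 0.014]
ft_force: [-0.1, -0.2, -1.7]
width: 0.0114
```

```bash
python3 st.py
```

```text
t 5.35 E x,lat,h mm 20.7 -0.9 18.8 tilt deg 20.1 side 0.2 TCP [ 0.5319 -0.1653  0.2133] F [-0.1 -0.2 -1.7] w 0.011440058359926016
jaw yaw cw 0.126
```

Emit:
apply_moves:
  deltas:
    - {"translation": [-0.0009,-0.0046,0.001],"turn": [0.085,-0.0118,0],"hand": 0.0}
    - {"translation": [-0.0008,-0.0042,0.0008],"turn": [0.087,-0.0118,0],"hand": 0.0}
    - {"translation": [0,0,0],"turn": [0,0,0],"hand": 0.0}

```text
time: 5.65
ee_pos: [0.5308, -0.1711, 0.2145]
eef_rot: [0.06, 0.965, 0.256, 0.018]
ft_force: [-0.3, -0.9, -2.6]
width: 0.0118
```

```bash
python3 st.py
```

```text
t 5.65 E x,lat,h mm 21.9 -0.3 23.3 tilt deg 29.7 side -0.1 TCP [ 0.5308 -0.1711  0.2145] F [-0.3 -0.9 -2.6] w 0.011831635797003246
jaw yaw cw 0.123
```

Emit:
apply_moves:
  deltas:
    - {"translation": [-0.0001,-0.001,0.0025],"turn": [0,0,0],"hand": 0.0}
    - {"translation": [0,0,0],"turn": [0,0,0],"hand": 0.0}

```text
time: 5.85
ee_pos: [0.5313, -0.1704, 0.2169]
eef_rot: [0.059, 0.966, 0.252, 0.016]
ft_force: [0.8, -0.8, -1.5]
width: 0.0118
```

```bash
python3 st.py
```

```text
t 5.85 E x,lat,h mm 22.4 -0.5 25.6 tilt deg 29.3 side -0.3 TCP [ 0.5313 -0.1704  0.2169] F [ 0.8 -0.8 -1.5] w 0.011846661592431236
jaw yaw cw 0.122
```

Emit:
apply_moves:
  deltas:
    - {"translation": [0.0001,0.0015,0.002],"turn": [0.012,-0.002,0],"hand": 0.0}
    - {"translation": [0.0001,0.0018,0.002],"turn": [0,0,0],"hand": 0.0}
    - {"translation": [0,0,0],"turn": [0,0,0],"hand": 0.0}

```text
time: 6.15
ee_pos: [0.5325, -0.1639, 0.2224]
eef_rot: [0.056, 0.965, 0.257, 0.017]
ft_force: [0.7, -0.2, -1.7]
width: 0.0118
```

```bash
python3 st.py
```

```text
t 6.15 E x,lat,h mm 29.4 -0.8 31.3 tilt deg 29.8 side -0.3 TCP [ 0.5325 -0.1639  0.2224] F [ 0.7 -0.2 -1.7] w 0.011838756482027233
jaw yaw cw 0.116
```

Emit:
apply_moves:
  deltas:
    - {"translation": [0.0003,0.003,0.0005],"turn": [0,0,-0.01],"hand": 0.0}
    - {"translation": [0.0003,0.003,0.0007],"turn": [0,0,0],"hand": 0.0}
    - {"translation": [0,0,0],"turn": [0,0,0],"hand": 0.0}

```text
time: 6.45
ee_pos: [0.5333, -0.1568, 0.2239]
eef_rot: [0.061, 0.964, 0.257, 0.018]
ft_force: [-0.2, -0.9, -1.7]
width: 0.0119
```

```bash
python3 st.py
```

```text
t 6.45 E x,lat,h mm 36.5 -0.9 32.8 tilt deg 29.8 side -0.0 TCP [ 0.5333 -0.1568  0.2239] F [-0.2 -0.9 -1.7] w 0.011905367830680143
jaw yaw cw 0.126
```

Right on (37, 33) with no contact force. Now to (75, 38).

Emit:
apply_moves:
  deltas:
    - {"translation": [0.0008,0.008,0.0012],"turn": [0,0,0],"hand": 0.0}
    - {"translation": [0.001,0.009,0.0013],"turn": [0,0,0],"hand": 0.0}
    - {"translation": [0.001,0.009,0.0013],"turn": [0,0,0],"hand": 0.0}
    - {"translation": [0.001,0.009,0.0013],"turn": [0,0,0],"hand": 0.0}
    - {"translation": [0,0,0],"turn": [0,0,0],"hand": 0.0}

```text
time: 6.95
ee_pos: [0.5373, -0.118, 0.2294]
eef_rot: [0.061, 0.964, 0.257, 0.018]
ft_force: [-0.5, 0.5, -1.5]
width: 0.0113
```

```bash
python3 st.py
```

```text
t 6.95 E x,lat,h mm 75.5 0.3 38.3 tilt deg 29.8 side -0.1 TCP [ 0.5373 -0.118   0.2294] F [-0.5  0.5 -1.5] w 0.011298837329954504
jaw yaw cw 0.125
```

Emit:
apply_moves:
  deltas:
    - {"translation": [0.001,0.011,0.003],"turn": [0,0,0],"hand": 0.0}
    - {"translation": [0.001,0.011,0.003],"turn": [0,0,0],"hand": 0.0}
    - {"translation": [0.002,0.02,0.01],"turn": [0,0,0],"hand": 0.0}
    - {"translation": [0.002,0.03,0.015],"turn": [0,0,0],"hand": 0.0}
    - {"translation": [0.002,0.03,0.015],"turn": [0,0,0],"hand": 0.0}

```text
time: 7.45
ee_pos: [0.5443, -0.0143, 0.2754]
eef_rot: [0.065, 0.964, 0.256, 0.017]
ft_force: [0.2, 0.6, -1.6]
width: 0.012
```

Emit:
apply_moves:
  deltas:
    - {"translation": [0.002,0.03,0.015],"turn": [-0.08,0.01,0],"hand": 0.0}
    - {"translation": [0.002,0.03,0.01],"turn": [-0.085,0.011,0],"hand": 0.0}
    - {"translation": [0.002,0.03,0],"turn": [-0.085,0.011,0],"hand": 0.0}
    - {"translation": [0.002,0.03,0],"turn": [-0.085,0.011,0],"hand": 0.0}
    - {"translation": [0.002,0.03,0],"turn": [-0.085,0.011,0],"hand": 0.0}

```text
time: 7.95
ee_pos: [0.554, 0.1409, 0.307]
eef_rot: [0.07, 0.997, 0.043, 0.011]
ft_force: [1.9, 0.3, -2.1]
width: 0.0115
```

```bash
python3 st.py
```

```text
t 7.95 E x,lat,h mm 314.9 17.8 109.8 tilt deg 5.0 side 0.9 TCP [0.554  0.1409 0.307 ] F [ 1.9  0.3 -2.1] w 0.011479239296448989
jaw yaw cw 0.14
```

Off the hook and clear. Moving over the rack, upright, for a closer look.

Emit:
apply_moves:
  deltas:
    - {"translation": [0.001,0.02,0],"turn": [-0.065,0.0,0],"hand": 0.0}
    - {"translation": [0.001,0.01,0],"turn": [0,-0.01,0.02],"hand": 0.0}
    - {"translation": [0,0.005,0],"turn": [0,0,0],"hand": 0.0}
    - {"translation": [0,0,0],"turn": [0,0,0],"hand": 0.0}

```text
time: 8.35
ee_pos: [0.5534, 0.1873, 0.3074]
eef_rot: [0.053, 0.998, 0.012, 0.018]
ft_force: [-0.2, -0.2, -1.8]
width: 0.0115
```

```bash
python3 st.py; python3 - <<'E'
from bench import camera,calibration
from h import *
for n in('wrist','top'):
    c=calibration(n); im=camera(n)
    np.save(f'pics/{n}2cal.npy',c,allow_pickle=True); cv2.imwrite(f'pics/{n}2.png',im[:,:,::-1])
    for z in (.05,): print(n,proj(c,(.5603,.2051,z)).round(0))
E
```

```text
t 8.35 E x,lat,h mm 357.9 23.8 110.1 tilt deg 1.5 side 2.0 TCP [0.5534 0.1873 0.3074] F [-0.2 -0.2 -1.8] w 0.01153858175808919
jaw yaw cw 0.106
wrist [291. 171.]
top [182. 241.]
```

View pics/wrist2.png

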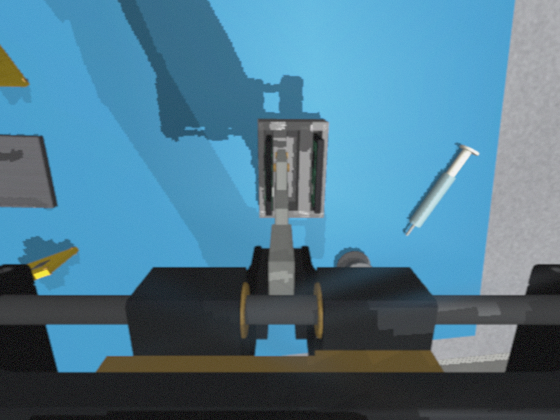

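The wrist view shows the rack at (258–327, 120–216), with the carrier hanging in front of it, left of centre by about 0.018 m in y as intended. I'll enlarge it.

```bash
python3 - <<'E'
import cv2
im=cv2.imread('pics/wrist2.png')
cv2.imwrite('pics/w2c.png',cv2.resize(im[112:222,245:341],(480,550),interpolation=cv2.INTER_CUBIC))
E
```

```text
(no output)
```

View pics/w2c.png

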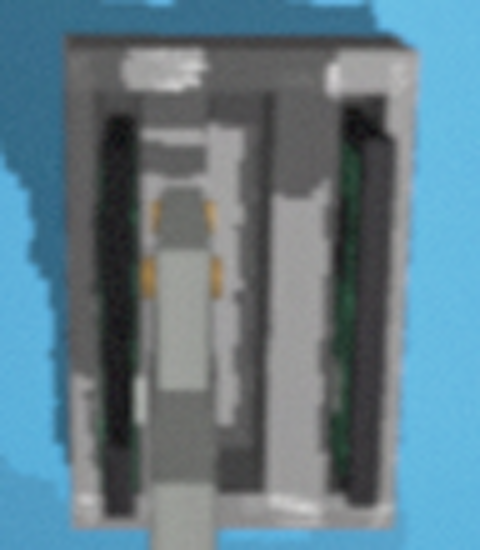

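```bash
python3 - <<'E'
from h import *
c=np.load('pics/wrist2cal.npy',allow_pickle=True).item()
def P(pts,z): return np.array([ray(c,((x+.5)/5-.5+245,(y+.5)/5-.5+112),z) for x,y in pts])
o=P([(68,45),(412,48),(393,525),(75,523)],.05)
print('outer',o.mean(0).round(4),[round(float(np.linalg.norm(o[i]-o[(i+1)%4])),4) for i in range(4)])
v=(o[0]+o[1]-o[2]-o[3]); print('yaw cw',np.arctan2(v[1],-v[0]))
s=P([(207,95),(270,95),(263,490),(220,490)],.05); print('slot',s.mean(0).round(4),[round(float(np.linalg.norm(s[i]-s[(i+1)%4])),4) for i in range(4)])
r=P([(270,95),(263,490)],.05); w=r[0]-r[1]; print('slot right edge',r.round(4),'yaw',np.arctan2(w[1],-w[0]))
E
```

```text
outer [0.5603 0.2069 0.05  ] [0.0829, 0.1234, 0.0848, 0.1229]
yaw cw 0.1077152053302822
slot [0.5612 0.2075 0.05  ] [0.0153, 0.1021, 0.0114, 0.1022]
slot right edge [[0.5112 0.2196 0.05  ]
 [0.6128 0.2087 0.05  ]] yaw 0.10663413780845811
```

Rack yaw is 0.107 in both views and the slot centre is about (0.5605, 0.206), agreeing with the first measurement to 2 mm. Aligning above it.

Emit:
apply_moves:
  deltas:
    - {"translation": [0.003,0.006,-0.01],"turn": [-0.01,0.018,0],"hand": 0.0}
    - {"translation": [0.003,0.006,-0.02],"turn": [-0.011,0.018,0],"hand": 0.0}
    - {"translation": [0.001,0.004,-0.01],"turn": [0,0,0],"hand": 0.0}
    - {"translation": [0,0,0],"turn": [0,0,0],"hand": 0.0}

```text
time: 8.85
ee_pos: [0.5627, 0.1964, 0.2657]
eef_rot: [0.059, 0.998, -0.0, 0.0]
ft_force: [-0.4, 0.5, -2.2]
width: 0.0114
```

```bash
python3 st.py
```

```text
t 8.85 E x,lat,h mm 366.9 17.4 68.3 tilt deg -0.0 side 0.0 TCP [0.5627 0.1964 0.2657] F [-0.4  0.5 -2.2] w 0.011425173153502848
jaw yaw cw 0.119
```

Emit:
apply_moves:
  deltas:
    - {"translation": [-0.0005,0.009,0],"turn": [0,0,0.011],"hand": 0.0}
    - {"translation": [0,0,0],"turn": [0,0,0],"hand": 0.0}

```text
time: 9.05
ee_pos: [0.5624, 0.2053, 0.2659]
eef_rot: [0.054, 0.999, -0.0, 0.0]
ft_force: [-0.0, 0.4, -1.6]
width: 0.0117
```

```bash
python3 st.py
```

```text
t 9.05 E x,lat,h mm 375.6 18.9 68.5 tilt deg -0.0 side 0.0 TCP [0.5624 0.2053 0.2659] F [-0.   0.4 -1.6] w 0.011717062491514002
jaw yaw cw 0.109
```

Emit:
apply_moves:
  deltas:
    - {"translation": [-0.0005,0.0005,-0.015],"turn": [0,0,0],"hand": 0.0}
    - {"translation": [0,0,-0.02],"turn": [0,0,0],"hand": 0.0}
    - {"translation": [0,0,-0.012],"turn": [0,0,0],"hand": 0.0}
    - {"translation": [0,0,-0.004],"turn": [0,0,0],"hand": 0.0}
    - {"translation": [0,0,0],"turn": [0,0,0],"hand": 0.0}

```text
time: 9.55
ee_pos: [0.562, 0.2057, 0.213]
eef_rot: [0.054, 0.999, 0.001, 0.001]
ft_force: [0.2, 0.1, -1.2]
width: 0.0118
```

```bash
python3 st.py; python3 - <<'E'
from bench import camera
import cv2,numpy as np
w=camera('wrist')[112:232,235:345,::-1]; t=camera('scene')[120:260,290:400,::-1]
cv2.imwrite('pics/w3.png',np.hstack([cv2.resize(w,(385,420),interpolation=cv2.INTER_CUBIC),cv2.resize(t,(330,420),interpolation=cv2.INTER_CUBIC)]))
E
```

```text
t 9.55 E x,lat,h mm 376.0 19.3 15.6 tilt deg 0.1 side 0.2 TCP [0.562  0.2057 0.213 ] F [ 0.2  0.1 -1.2] w 0.011783803131961246
jaw yaw cw 0.109
```

View pics/w3.png

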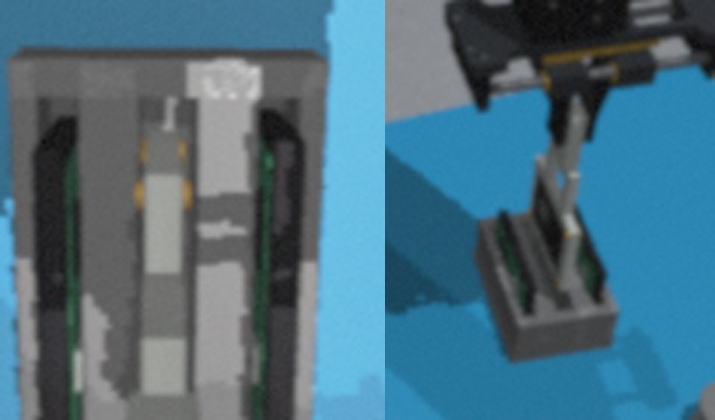

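The carrier (columns 143–188) sits inside the slot (137–195) and is parallel to it, about 16 mm above the rack top. Lowering.

Emit:
apply_moves:
  deltas:
    - {"translation": [0,0,-0.008],"turn": [0,0,0],"hand": 0.0}
    - {"translation": [0,0,-0.01],"turn": [0,0,0],"hand": 0.0}
    - {"translation": [0,0,-0.008],"turn": [0,0,0],"hand": 0.0}
    - {"translation": [0,0,0],"turn": [0,0,0],"hand": 0.0}

```text
time: 10.05
ee_pos: [0.563, 0.206, 0.1871]
eef_rot: [0.054, 0.999, 0.002, 0.003]
ft_force: [0.1, -0.6, -2.2]
width: 0.012
```

Emit:
apply_moves:
  deltas:
    - {"translation": [0,0,-0.006],"turn": [0,0,0],"hand": 0.0}
    - {"translation": [0,0,-0.007],"turn": [0,0,0],"hand": 0.0}
    - {"translation": [0,0,-0.006],"turn": [0,0,0],"hand": 0.0}
    - {"translation": [0,0,0],"turn": [0,0,0],"hand": 0.0}

```text
time: 10.45
ee_pos: [0.563, 0.206, 0.1662]
eef_rot: [0.054, 0.999, 0.002, 0.003]
ft_force: [-0.9, -0.7, -0.5]
width: 0.0116
```

Emit:
apply_moves:
  deltas:
    - {"translation": [0,0,-0.003],"turn": [0,0,0],"hand": 0.0}
    - {"translation": [0,0,-0.003],"turn": [0,0,0],"hand": 0.0}
    - {"translation": [0,0,0],"turn": [0,0,0],"hand": 0.0}

```text
time: 10.75
ee_pos: [0.5631, 0.2061, 0.1599]
eef_rot: [0.054, 0.999, 0.002, 0.003]
ft_force: [0.0, -0.2, -2.2]
width: 0.012
```

Emit:
apply_moves:
  deltas:
    - {"translation": [0,0,-0.002],"turn": [0,0,0],"hand": 0.0}
    - {"translation": [0,0,0],"turn": [0,0,0],"hand": 0.0}

```text
time: 10.95
ee_pos: [0.5632, 0.2061, 0.1579]
eef_rot: [0.054, 0.999, 0.002, 0.003]
ft_force: [-0.2, 0.6, -2.0]
width: 0.0118
```

Emit:
apply_moves:
  deltas:
    - {"translation": [0,0,-0.0015],"turn": [0,0,0],"hand": 0.0}
    - {"translation": [0,0,0],"turn": [0,0,0],"hand": 0.0}

```text
time: 11.15
ee_pos: [0.5642, 0.2064, 0.1576]
eef_rot: [0.054, 0.999, 0.002, 0.004]
ft_force: [-0.6, -0.4, -1.5]
width: 0.012
```

Emit:
apply_moves:
  deltas:
    - {"translation": [0,0,-0.001],"turn": [0,0,0],"hand": 0.0}
    - {"translation": [0,0,0],"turn": [0,0,0],"hand": 0.0}

```text
time: 11.35
ee_pos: [0.5647, 0.2064, 0.1575]
eef_rot: [0.054, 0.999, 0.003, 0.005]
ft_force: [-1.0, -0.1, -0.5]
width: 0.0115
```

It rests on the floor: the descent has stopped at 0.1575 and the weight has come off. Releasing slowly.

Emit:
apply_moves:
  deltas:
    - {"translation": [0,0,0],"turn": [0,0,0],"hand": 0.013}
    - {"translation": [0,0,0],"turn": [0,0,0],"hand": 0.016}
    - {"translation": [0,0,0],"turn": [0,0,0],"hand": 0.02}
    - {"translation": [0,0,0],"turn": [0,0,0],"hand": 0.03}
    - {"translation": [0,0,0],"turn": [0,0,0],"hand": 0.045}
  newtons: 5

```text
time: 11.85
ee_pos: [0.5645, 0.2065, 0.1569]
eef_rot: [0.054, 0.999, 0.003, 0.005]
ft_force: [-0.1, 0.5, -0.1]
width: 0.0285
```

```bash
python3 st.py; python3 - <<'E'
from bench import camera
import cv2,numpy as np
w=camera('wrist')[92:292,200:380,::-1]; t=camera('scene')[120:260,290:400,::-1]
cv2.imwrite('pics/w4.png',np.hstack([cv2.resize(w,(378,420),interpolation=cv2.INTER_CUBIC),cv2.resize(t,(330,420),interpolation=cv2.INTER_CUBIC)]))
E
```

```text
t 11.85 E x,lat,h mm 377.4 16.6 -40.5 tilt deg 0.3 side 0.5 TCP [0.5645 0.2065 0.1569] F [-0.1  0.5 -0.1] w 0.02847224151902829
jaw yaw cw 0.109
```

View pics/w4.png

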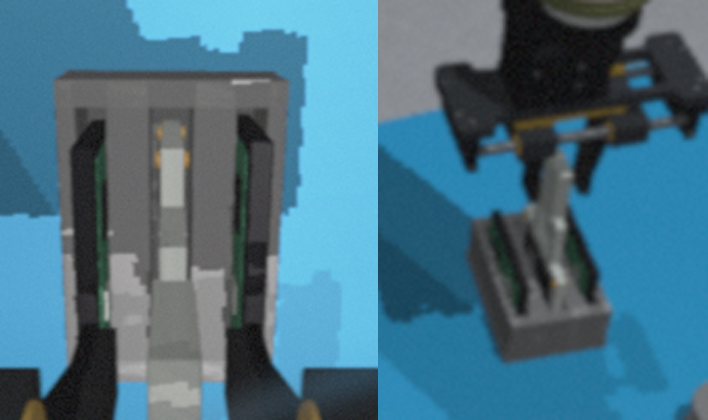

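The carrier stands upright in the middle slot, the fingers are clear on both sides, and both modules are in place. Retracting straight up.

Emit:
apply_moves:
  deltas:
    - {"translation": [0,0,0],"turn": [0,0,0],"hand": 0.045}
    - {"translation": [0,0,0.01],"turn": [0,0,0],"hand": 0.045}
    - {"translation": [0,0,0.025],"turn": [0,0,0],"hand": 0.045}
    - {"translation": [0,0,0.04],"turn": [0,0,0],"hand": 0.045}
    - {"translation": [0,0,0.04],"turn": [0,0,0],"hand": 0.045}

```text
time: 12.45
ee_pos: [0.5612, 0.2052, 0.2716]
eef_rot: [0.054, 0.999, -0.0, 0.0]
ft_force: [1.2, 0.7, 0.5]
width: 0.0449
```

Emit:
apply_moves:
  deltas:
    - {"translation": [-0.03,0,0.03],"turn": [0,0,0],"hand": 0.045}
    - {"translation": [-0.04,0,0.02],"turn": [0,0,0],"hand": 0.045}
    - {"translation": [-0.03,0,0],"turn": [0,0,0],"hand": 0.045}
    - {"translation": [0,0,0],"turn": [0,0,0],"hand": 0.045}
    - {"translation": [0,0,0],"turn": [0,0,0],"hand": 0.045}

```text
time: 12.95
ee_pos: [0.4605, 0.2047, 0.3342]
eef_rot: [0.055, 0.998, 0.004, 0.007]
ft_force: [1.0, 1.0, 0.4]
width: 0.0446
```

```bash
python3 st.py; python3 - <<'E'
from bench import camera
import cv2,numpy as np
w=camera('top')[:,:,::-1]; t=camera('scene')[:,:,::-1]
cv2.imwrite('pics/w5.png',np.hstack([cv2.resize(w[120:290,120:420],(480,272),interpolation=cv2.INTER_CUBIC),cv2.resize(t[120:260,290:410],(233,272),interpolation=cv2.INTER_CUBIC)]))
for n,i in(('top',w),('scene',t)):
    o=cv2.imread(f'pics/{n}0.png'); 
    for k,b in dict(top=dict(flask=(115,160,270,310),spool=(145,185,130,170)),scene=dict(flask=(290,340,270,305),spool=(240,275,388,420)))[n].items():
        d=cv2.absdiff(o,np.ascontiguousarray(i))[b[0]:b[1],b[2]:b[3]]; print(n,k,'changed px',int((d.max(2)>60).sum()))
E
```

```text
t 12.95 E x,lat,h mm 361.8 119.3 136.8 tilt deg 0.5 side 0.7 TCP [0.4605 0.2047 0.3342] F [1.  1.  0.4] w 0.044648482125879074
jaw yaw cw 0.111
top flask changed px 0
top spool changed px 0
scene flask changed px 0
scene spool changed px 0
```

View pics/w5.png

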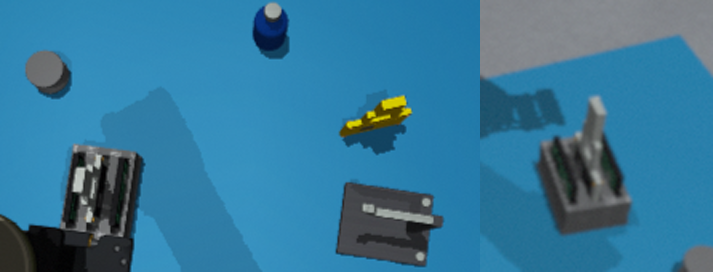

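The carrier stands in the rack, the hook is empty, and the flask and spool are unchanged. One last check: the lean, from the tab top's pixel.

```bash
python3 - <<'E'
from h import *
from bench import calibration,camera
c=calibration('top'); i=camera('top')
print('expected tab top crop px',((proj(c,(.562,.206,.172))-120)*1.6).round(1), 'seen at',ray(c,(78.5/1.6+120,180/1.6+120),.172).round(4))
g=i[200:275,150:205].min(2); m=(g>170).astype(np.uint8); n,l,s,ce=cv2.connectedComponentsWithStats(m)
for k in np.argsort(-s[1:,4])[:3]+1: x,y=ce[k]+[150,200]; print(s[k,4],(x,y),ray(c,(x,y),.172).round(4))
E
```

```text
expected tab top crop px [ 79.2 181.2] seen at [0.5634 0.2069 0.172 ]
69 (np.float64(168.91304347826087), np.float64(231.73913043478262)) [0.5649 0.2072 0.172 ]
15 (np.float64(180.6), np.float64(219.8)) [0.5879 0.1862 0.172 ]
14 (np.float64(175.14285714285714), np.float64(254.64285714285714)) [0.5218 0.1936 0.172 ]
```

The tab top is within about 3 mm of where an upright, fully seated carrier would put it. Handing in.

```bash
python3 -c "
from bench import order; print(order.close_job())"
```

```text
the job is handed in; nothing more can be done
None
```

The aluminium carrier is off the hook and standing upright in the rack's middle slot, released, and the job is handed in; no verdict was reported. It took about 13 s of robot time.

- **Unhooking:** I gripped it by the tab and followed the lift, tilt and back-out path at up to 30 degrees. The wrist force stayed near the carrier's own weight throughout, with no sign of contact with the hook.
- **Placing:** I lowered it until it stopped on the slot floor at TCP height 0.1575 m (0.157 expected), opened the fingers slowly and backed away.

**Last checks:**
- **Carrier position:** the tab top is 1–3 mm from where an upright, seated carrier would put it, so there is practically no lean.
- **Bystanders:** the flask and spool showed no changed pixels in either camera. I checked the two modules by eye only, and they look in place.
- **Disagreements:** the first top view and the closer wrist view differed by up to 3 mm in position, and by about 0.08 rad in the carrier's yaw. I used the wrist view. No check failed.

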